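# Load a sprung food press with three odd offcuts

## Robot

A 6-joint arm with a two-finger parallel gripper is mounted at the origin on a cart in front of the work surface, level with it; the furniture and walls round the work are solid. World frame = base frame: x ahead of the robot, y to its left, z up, the work surface at z = 0. Lengths are in m, angles in rad, forces in N, time in s.
With the tool pointing down it reaches from about 0.425 to 0.95 m from the base axis. Payload 3.5 kg.
Tool frame: the origin (TCP) lies midway between the tips of the shut fingers; the grasp point (between the pads) lies 19 mm behind it (ctrl.pinch_z is the distance from the TCP to the grasp point, in m); z points along the fingers, y is the line along which they close (so a half turn about z gives the same grasp; the last joint's range is limited). The gripper opens to 85 mm and grips with 20 to 120 N. Pads are 22 mm wide; open, the fingers measure 114 mm over their backs; the gripper's body (76 mm by 85 mm) begins 54 mm behind the grasp point. The pads swing forward as they close: fully open they stand 13 mm farther back than shut.
Start: joints at [-1.371, 0.286, 1.577, -0, 1.279, -0.15], TCP at [0.231, -0.634, 0.231] pointing down, gripper open.
Joint ranges: [-2.77, 2.77], [-0.9, 2.22], [0.21, 2.48], [-1.53, 4.67], [0.24, 2.81], [-2.84, 2.84]. Speed limits (rad/s): [2.79, 2.79, 3.14, 3.14, 3.14, 3.14].

## Interface

Orientations are given as a unit quaternion [x, y, z, w].
In Python, from plant import get_state, viewer, sign_off, ctrl gives the robot as it stands. The module is installed in compiled form; this text tells all that it offers.
- The arm moves only by the shell command python3 -m handwheel 'ROWS' [FORCE]. ROWS is JSON, a list that holds one entry, the list of rows, each a list of 5 numbers: the finger opening in m, from 0 to 0.0854, then the shift along the tool's x, y, z in m, then the turn about the tool's z in degrees. In form: [[[claw, x, y, z, spin], ...]]. A call has 1 to 12 rows; each row shifts and turns the commanded pose from where the row before left it, along the tool's axes as they then stand; what a row does not reach is not made up. A row lasts 1/12 s, in which the tool goes at most 41.7 mm and 7.16 degrees, less where a joint would pass 70% of its speed; a pose out of reach is approached as far as the arm can. A call is refused whole if a number of a shift passes 0.0417 or a number of a turn 7.16, either way. A call with a gripper value outside its range is refused whole. The fingers move at their own pace and stop on an object; FORCE is the grip in N (left out, the last holds). Time passes only in rows, so rows that do not move let the fingers close. It gives the time, the measured TCP pose, the force, the opening and the grip force at its end, in the units of the state.
- get_state(): the state, without advancing time (a new reading comes with each control period).
- viewer.read_camera(name): name is "side" or "top"; returns the picture (384x512x3 uint8, blue, green, red); there is no depth.
- viewer.camera_params(name): a dict with "fov_y" (degrees; the focal length in pixels is half the picture's height over the tangent of half this angle, whatever the lens; pixels are square), "cx", "cy" (the principal point, pixels), "xyz" and "attitude" of the camera in the world. Camera axes: x right, y up, looking along -z (the intrinsics and any distortion apply to the point x, -y, -z); pixel columns grow to the right and rows downward; lengths in m; the calibration is good to about 2 mm. A picture is of the moment at which its call begins. camera_params takes no time and is no camera call.
- sign_off(): hands the job in; it is judged then, once.
Trained networks look in the newest picture that a camera, given by its name, has taken for a name from the list of things; names that differ only in an ending like _2 or _b are one class to them, and where a whole thing is asked for, a point or a joint stands for the part that bears it (a point fixed in the world has none). Each returns a list of dicts, best first, with "confidence" (0 to 1); they miss things now and then, are a little off and sometimes report something else, mostly with a low value. They report only what shows in the picture. A call takes as long as a camera call.
- viewer.look_for(camera, name): "extent" ([left, top, width, height] as shares, 0 to 1, of the picture: columns of its width, rows of its height, round what is visible of it).
- viewer.outline_of(camera, name): "mask" (384x512 bool, what is visible of it) and "extent" ([left, top, width, height] as shares, 0 to 1, of the picture: columns of its width, rows of its height, round what is visible of it).
- viewer.pinpoint(camera, name): "xy" ([column, row] as shares, 0 to 1, of the picture: columns of its width, rows of its height: a listed point, or the origin of a listed thing).
The state is a dict: "time": time; "qpos": joint angles; "dq": joint speeds; "joint_efforts": joint torques, N m; "eef_pos": TCP position; "tcp_rot": TCP orientation; "contact_force": force on the tool from outside, world axes, zero at the start; "wrist_torque": the same for the moment, N m; "opening": opening from 0.0 (shut) to 1.0 (fully open); "finger_force": force on a finger pad.
Only numpy, scipy, OpenCV 4.12 (cv2) and the standard library are available. Lean on these libraries where they do the work, as an engineer would, in place of code of your own. Each camera call takes 0.05 s, during which the arm holds its last target. There are 200 camera calls.

## Task

Load the sprung food press: on the sloping base offcut that already stands on its board, set the wedge offcut, sloping sole on the slope and thick end over the thin end, so that its short crest comes out level on top. Then lay the long offcut flat across that crest and let go; a steel bar is cast into it somewhere along its length, so feel for where it balances. Set them down gently so the board is never driven to its stop, and leave the mug and the jars beside the press where they are.

Things in the scene. Friction and masses are not known exactly. Their poses are not given: they have to be found in the camera images.
- press: Fixed steel tray 172 x 132 x 50 mm with a wooden board on springs in it. Origin: centre of its underside, on the table. x along its long side.
- board (a joint): How far the wooden board (154 x 114 mm) is pressed down, m: 0 at rest, its top 60 mm above the table; 0.040 at its stop. It moves straight up and down, damped, and never tilts. It starts to sink when about 7 N rest on it (the base offcut is 5.4 N of this), then sinks 2.2 mm per N.
- base_stone: Concrete slab offcut standing loose on the board, 0.55 kg, 104 mm long (x), 48 mm thick (y). Origin: centre of its underside, z up. Its top is one plane sloping 15 degrees: 50.8 mm high at x = -48 mm, falling to 24 mm at the thin end, x = +52 mm. The thin end points away from the robot within about 25 degrees.
- wedge_stone: Concrete offcut, about 0.45 kg, 44 mm between flat cheeks (y), standing on its end face. Origin: centre of that face, z up. Outline x, z in mm: (-27, 0) (27, 0) (37, 11) (20, 57) (0, 74) (-61, 81) (-73, 66). Centre of mass near (-11, 43). To stack it, turn it 40 degrees about y so that its upper part leans towards its own -x; its corner (-27, 0) is then lowest.
- crest (a point): Middle (9.8, 65.7 mm in x, z of the wedge offcut) of its flat crest, 26 mm long by 44 mm wide, 15 degrees from the sole. Its z is square to the crest, upright once the crest is level; its x runs along the crest, from the thin to the thick end of the wedge. In this frame the lowest corner is 14 mm towards +x and 74 mm down.
- long_stone: Concrete offcut lying flat, 0.5 kg, 151 mm long (x), 44 mm between flat cheeks (y), 42 mm high, flat underside 140 mm long. Origin: centre of its underside, z up. The steel cast into it puts its centre of mass up to 45 mm from the middle along +x or -x, anew each time; nothing outside shows it, only its pull on the hand or the way it tips.
- mug: Mug with a handle, 94 mm high, behind the press. Origin: centre of its underside. A bystander.
- honey_jar: Jar 59 mm across and 85 mm high, to the left behind the press. Origin: centre of its underside. A bystander.
- spice_jar: Spice jar 41 mm across and 105 mm high, to the right behind the press. Origin: centre of its underside. A bystander.
- sole (a point): Middle (-50, 33 mm in x, z of the wedge offcut) of its flat 81 mm sole, which runs from (-73, 66) to (-27, 0), and goes on the slope of the base. In the stack the wedge's x points the way of the base's x, seen from above, and its lowest corner should lie about 28 mm from the middle of the base, towards the base's thin end. Axes as point crest.

How it is judged:
By the outcome, as a careful person would: the job done as asked, in the order asked, and still so for the second after the job is handed in, with the robot touching nothing.
It also fails if it takes over 58 s, if anything falls off the work surface, if the arm or the gripper's body presses on something with over 40 N, if the wrist force passes 120 N, or if a joint passes its speed limit or range.

## Working session

There is one attempt and no reset: what is moved stays moved. The work goes in short steps, Python scripts to look and compute and a shell command to move; the robot and the scene stay as the last step left them, time stands still between calls to the robot, and variables do not carry over. Pictures are saved under pics/ and viewed, at most 10 in all, crops included, and the job is handed in when it is done.

```bash
mkdir -p pics; ls; python3 - <<'E'
from plant import get_state, viewer, ctrl
import cv2
s=get_state(); print(s); print(ctrl.pinch_z)
for c in("side","top"):
    im=viewer.read_camera(c); cv2.imwrite(f"pics/{c}0.png",im)
    print(c,viewer.camera_params(c))
    for n in["press","base_stone","wedge_stone","crest","sole","long_stone","mug","honey_jar","spice_jar"]:
        print(n,[(round(d["confidence"],2),[round(d["xy"][0]*512,1),round(d["xy"][1]*384,1)]) for d in viewer.pinpoint(c,n)][:2])
E
```

```text
pics
{'time': 0.0, 'qpos': array([-1.37101125e+00,  2.87193391e-01,  1.57818455e+00, -2.67427275e-06,
        1.27862752e+00, -1.49985637e-01]), 'dq': array([-0.00102506, -0.00087277,  0.0020682 , -0.00078921, -0.0015832 ,
        0.00164463]), 'joint_efforts': array([ 9.64218889e-04, -4.05973077e+01, -2.92627752e+01, -1.24029739e-04,
        5.73988058e-03,  1.37417902e-05]), 'eef_pos': array([ 0.23121299, -0.6334549 ,  0.22992462]), 'tcp_rot': array([ 9.84745708e-01,  1.73995501e-01, -3.13156017e-05, -1.20599708e-03]), 'contact_force': array([ 0.12801661, -0.73140856,  0.20792903]), 'wrist_torque': array([-0.00337679, -0.01157673, -0.02195533]), 'finger_force': 0.0, 'opening': 1.0018945224565614}
0.0187
side {'fov_y': 54.09999612742855, 'cx': 256.79607793706003, 'cy': 186.47544781714737, 'xyz': array([ 0.56125725, -0.76030014,  0.53060584]), 'attitude': array([ 0.49936667,  0.00156905, -0.01142385,  0.86631401])}
press [(0.83, [270.4, 217.8])]
base_stone [(0.92, [265.1, 200.6])]
wedge_stone [(0.82, [191.2, 294.7])]
crest [(0.59, [198.3, 263.9])]
sole [(0.96, [167.6, 287.0]), (0.42, [321.8, 189.5])]
long_stone [(0.75, [209.6, 181.7])]
mug [(0.83, [323.3, 190.8])]
honey_jar [(0.83, [288.0, 165.0])]
spice_jar []
top {'fov_y': 49.84387576790607, 'cx': 257.5742330258376, 'cy': 191.921864814528, 'xyz': array([ 0.3861077 , -0.00854699,  1.02157276]), 'attitude': array([-0.06217423,  0.05675534,  0.71123625, -0.69789411])}
press [(0.68, [255.8, 175.7])]
base_stone [(0.94, [260.0, 171.3])]
wedge_stone [(0.96, [357.7, 234.8])]
crest [(0.56, [359.4, 228.7])]
sole [(0.86, [374.0, 253.9])]
long_stone [(0.6, [173.1, 240.0])]
mug [(0.84, [206.6, 120.1])]
honey_jar [(0.82, [152.7, 156.1])]
spice_jar [(0.95, [303.1, 120.9]), (0.58, [150.8, 154.1])]
```

```bash
cat > h.py <<'E'
import numpy as np, cv2
from plant import get_state, viewer, ctrl
from scipy.spatial.transform import Rotation as R
def cam(c):
    p=viewer.camera_params(c); f=192/np.tan(np.radians(p["fov_y"]/2)); return f,p["cx"],p["cy"],np.array(p["xyz"]),R.from_quat(p["attitude"]).as_matrix()
def ray(c,u,v):
    f,cx,cy,o,M=cam(c); d=M@np.array([(u-cx)/f,-(v-cy)/f,-1]); return o,d/np.linalg.norm(d)
def onz(c,u,v,z):
    o,d=ray(c,u,v); return o+d*(z-o[2])/d[2]
def proj(c,P):
    f,cx,cy,o,M=cam(c); q=(np.atleast_2d(P)-o)@M; return np.c_[cx+f*q[:,0]/-q[:,2],cy-f*q[:,1]/-q[:,2]]
def tri(a,b):
    o1,d1=ray("side",*a);o2,d2=ray("top",*b)
    t=np.linalg.lstsq(np.c_[d1,-d2],o2-o1,rcond=None)[0]; p,q=o1+t[0]*d1,o2+t[1]*d2
    return (p+q)/2,np.linalg.norm(p-q)
E
python3 - <<'E'
from h import *
np.set_printoptions(precision=4,suppress=True)
D=dict(press=((270.4,217.8),(255.8,175.7)),base=((265.1,200.6),(260,171.3)),wedge=((191.2,294.7),(357.7,234.8)),crest=((198.3,263.9),(359.4,228.7)),sole=((167.6,287),(374,253.9)),long=((209.6,181.7),(173.1,240)),mug=((323.3,190.8),(206.6,120.1)),honey=((288,165),(152.7,156.1)))
for k,(a,b) in D.items(): print(k,*tri(a,b))
a=cv2.imread("pics/side0.png");b=cv2.imread("pics/top0.png")
cv2.imwrite("pics/both.png",np.vstack([a[100:384],b[60:320]]))
E
```

```text
press [ 0.6014  0.0014 -0.0006] 0.0004526022473896995
base [ 0.5936 -0.0099  0.0586] 0.011874617199693144
wedge [ 0.4438 -0.2471  0.0017] 0.008491068974605217
crest [ 0.4578 -0.2358  0.0663] 0.0004105586689202521
sole [ 0.4027 -0.2707  0.0448] 0.005098730712845971
long [ 0.4383  0.2088 -0.0099] 0.012423774895561119
mug [ 0.7523  0.1264 -0.0016] 0.0016225069629526303
honey [0.6616 0.2616 0.0101] 0.012510825315352655
```

View pics/both.png

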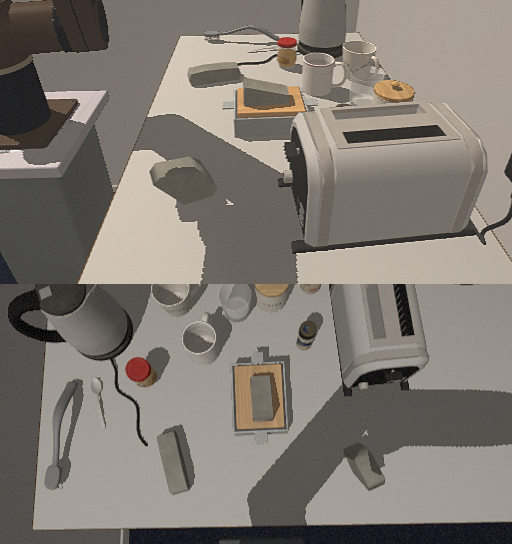

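The picture shows the press at side (270,210) and top (260,170) with the base on its board. The wedge is at side (183,280) and top (365,245), the long offcut at side (215,172) and top (173,240), and the toaster is to the right of the press. Next I fit the stones' outlines in both views to get x, y and yaw.

```bash
cat > fit.py <<'E'
from h import *
from scipy.optimize import minimize
W=np.array([(-27,0),(27,0),(37,11),(20,57),(0,74),(-61,81),(-73,66)])/1e3
B=np.array([(-52,0),(52,0),(52,24),(-48,50.8),(-52,50.8)])/1e3
L=np.array([(-70,0),(70,0),(75.5,21),(70,42),(-70,42),(-75.5,21)])/1e3
SH=dict(wedge_stone=(W,.022,0),base_stone=(B,.024,.06),long_stone=(L,.022,0))
def verts(n,x,y,z,yaw,pitch=0):
    o,h,_=SH[n]; P=np.array([(a,s*h,b) for a,b in o for s in(-1,1)])
    return R.from_euler("ZY",[yaw,pitch]).apply(P)+[x,y,z]
def render(c,V,S=4):
    m=np.zeros((384*S,512*S),np.uint8); h=cv2.convexHull(proj(c,V).astype(np.float32))
    cv2.fillConvexPoly(m,np.round(((h+.5)*S-.5)*16).astype(np.int32),1,shift=4)
    return cv2.resize(m.astype(np.float32),(512,384),interpolation=cv2.INTER_AREA)
def fit(n,p0,cams=("side","top"),ms=None,free=(0,1,3)):
    if ms is None:
        ms={}
        for c in cams:
            d=viewer.outline_of(c,n)
            if d: ms[c]=d[0]["mask"].astype(np.float32)
    p0=np.array(p0,float); free=list(free)
    def cost(q):
        p=p0.copy(); p[free]=q
        return sum(np.abs(render(c,verts(n,*p))-m).sum()/m.sum() for c,m in ms.items())
    sc=np.array([.02,.02,.01,.3,.2])[free]; best=None
    for k in range(3):
        x=p0[free] if best is None else best.x
        sim=np.vstack([x]+[x+np.eye(len(x))[i]*sc[i]*(-1)**k/(k+1) for i in range(len(x))])
        best=minimize(cost,x,method="Nelder-Mead",options=dict(initial_simplex=sim,xatol=1e-4,fatol=1e-5))
    p=p0.copy(); p[free]=best.x; return p,best.fun,{c:int(m.sum()) for c,m in ms.items()},ms
E
python3 - <<'E'
from fit import *
np.set_printoptions(precision=4,suppress=True)
for n,z,inits in [("wedge_stone",0,[(.445,-.24,a) for a in(.5,1,-.5,2.5,-2.2)]),("base_stone",.06,[(.6,-.005,0)]),("long_stone",0,[(.44,.2,.2)])]:
    ms=None
    for x,y,a in inits:
        p,f,s,ms=fit(n,(x,y,z,a,0),ms=ms); print(n,p,round(f,3),s)
    q,f,_,_=fit(n,p,ms=ms,free=(0,1,2,3)); print("  zfree",q,f)
    if n!="wedge_stone":
        for c in ms: print(c,fit(n,p,ms={c:ms[c]})[0])
for n in("spice_jar","mug","honey_jar"):
    d=viewer.pinpoint("top",n)[0]["xy"]; print(n,onz("top",d[0]*512,d[1]*384,0))
E
```

```text
wedge_stone [ 0.4475 -0.2416  0.      0.4224  0.    ] 0.104 {'side': 2208, 'top': 1154}
wedge_stone [ 0.4475 -0.2412  0.      0.4313  0.    ] 0.104 {'side': 2208, 'top': 1154}
wedge_stone [ 0.4476 -0.2415  0.      0.4269  0.    ] 0.105 {'side': 2208, 'top': 1154}
wedge_stone [ 0.415  -0.2601  0.      3.7629  0.    ] 0.686 {'side': 2208, 'top': 1154}Traceback (most recent call last):
  File "<stdin>", line 6, in <module>
  File "fit.py", line 28, in fit
    best=minimize(cost,x,method="Nelder-Mead",options=dict(initial_simplex=sim,xatol=1e-4,fatol=1e-5))
    res = _minimize_neldermead(fun, x0, args, callback, bounds=bounds,
                               **options)
    fxcc = func(xcc)
    fx = function(np.copy(x), *(wrapper_args + args))
  File "fit.py", line 23, in cost
    return sum(np.abs(render(c,verts(n,*p))-m).sum()/m.sum() for c,m in ms.items())
  File "fit.py", line 23, in <genexpr>
    return sum(np.abs(render(c,verts(n,*p))-m).sum()/m.sum() for c,m in ms.items())
                      ~~~~~~^^^^^^^^^^^^^^^
  File "fit.py", line 11, in render
    m=np.zeros((384*S,512*S),np.uint8); h=cv2.convexHull(proj(c,V).astype(np.float32))
                                                         ~~~~^^^^^
  File "h.py", line 11, in proj
    f,cx,cy,o,M=cam(c); q=(np.atleast_2d(P)-o)@M; return np.c_[cx+f*q[:,0]/-q[:,2],cy-f*q[:,1]/-q[:,2]]
                ~~~^^^
  File "h.py", line 5, in cam
    p=viewer.camera_params(c); f=192/np.tan(np.radians(p["fov_y"]/2)); return f,p["cx"],p["cy"],np.array(p["xyz"]),R.from_quat(p["attitude"]).as_matrix()
ValueError: time passes only in moves, steps and waits
```

```bash
python3 - <<'E'
s=open("h.py").read()
s=s.replace("def cam(c):\n","from functools import lru_cache\n@lru_cache\ndef cam(c):\n")
open("h.py","w").write(s)
E
python3 - <<'E'
from fit import *
np.set_printoptions(precision=4,suppress=True)
for n,z,x,y,a in [("wedge_stone",0,.4475,-.2415,.425),("base_stone",.06,.6,-.005,0),("long_stone",0,.44,.2,.2)]:
    p,f,s,ms=fit(n,(x,y,z,a,0)); print(n,p,round(f,3),s)
    q,f,_,_=fit(n,p,ms=ms,free=(0,1,2,3)); print("  zfree",q,f)
    for c in ms: print(c,fit(n,p,ms={c:ms[c]})[0])
for n in("spice_jar","mug","honey_jar"):
    d=viewer.pinpoint("top",n)[0]["xy"]; print(n,onz("top",d[0]*512,d[1]*384,0))
print(get_state()["time"])
E
```

```text
wedge_stone [ 0.4475 -0.2415  0.      0.4252  0.    ] 0.105 {'side': 2208, 'top': 1154}
  zfree [ 0.4472 -0.2413  0.001   0.4322  0.    ] 0.10103896260261536
side [ 0.4458 -0.2394  0.      0.466   0.    ]
top [ 0.4485 -0.2418  0.      0.4119  0.    ]
base_stone [ 0.5891 -0.0124  0.06    0.0423  0.    ] 0.148 {'side': 1078, 'top': 970}
  zfree [ 0.5886 -0.0129  0.0623  0.0286  0.    ] 0.12059895694255829
side [ 0.5879 -0.0094  0.06    0.0261  0.    ]
top [ 0.5906 -0.013   0.06    0.0299  0.    ]
long_stone [0.4464 0.2038 0.     0.4105 0.    ] 3.11 {'side': 904, 'top': 686}
  zfree [ 0.433   0.2862 -0.0444  0.3433  0.    ] 2.999558210372925
side [0.4445 0.2055 0.     0.3261 0.    ]
top [ 1.2191 -0.0849  0.     -0.1071  0.    ]
spice_jar [ 0.7434 -0.1231  0.    ]
mug [0.7509 0.1262 0.    ]
honey_jar [0.6578 0.2636 0.    ]
1.55
```

```bash
cat >> h.py <<'E'
def plan(pos,yaw=None):
    """shift in tool axes AFTER the spin, and spin (deg) that aligns tool x with yaw (mod 180)"""
    s=get_state(); M=R.from_quat(s["tcp_rot"]).as_matrix(); cur=np.arctan2(M[1,0],M[0,0]); dy=0
    if yaw is not None: dy=(yaw-cur+np.pi/2)%np.pi-np.pi/2
    # tool z down: world yaw change = -spin
    M2=R.from_euler("z",dy).as_matrix()@M
    print("t %.2f"%s["time"],"pos",np.round(s["eef_pos"],4),"yaw %.1f"%np.degrees(cur),"q6 %.2f"%s["qpos"][5],"spin %.2f"%-np.degrees(dy),
     "shift mm",np.round(M2.T@(np.array(pos)-s["eef_pos"])*1e3,1),"F",np.round(s["contact_force"],2),"T",np.round(s["wrist_torque"],3),"open %.1fmm"%(s["opening"]*85.4),"ff %.1f"%s["finger_force"])
E
python3 - <<'E'
from h import *
from fit import *
np.set_printoptions(precision=4,suppress=True)
yaw=.425; c=np.array([.4475,-.2415]); G=c+.0006*np.array([np.cos(yaw),np.sin(yaw)])
print(G); plan([*G,.16],yaw)
for uv in[(345,165),(425,150),(345,60),(350,150)]: print(uv,onz("top",*uv,.19))
d=viewer.outline_of("top","long_stone")
for e in d: print(e["confidence"],np.array(e["extent"])*[512,384,512,384])
p,f,s,ms=fit("long_stone",(.4445,.2055,0,.3261,0),cams=("side",)); print(p,f)
m=[e for e in d if abs(e["extent"][0]*512-160)<12]
if m: print(fit("long_stone",p,ms={**ms,"top":m[0]["mask"].astype(np.float32)})[:2])
E
```

```text
[ 0.448  -0.2413]
t 1.55 pos [ 0.2313 -0.6341  0.2313] yaw 20.0 q6 -0.15 spin -4.31 shift mm [ 359.4 -268.6   71.3] F [ 0.01  0.32 -0.33] T [ 0.03   0.009 -0.   ] open 85.2mm ff 0.0
(345, 165) [ 0.5802 -0.1845  0.19  ]
(425, 150) [ 0.6087 -0.3514  0.19  ]
(345, 60) [ 0.812 -0.197  0.19 ]
(350, 150) [ 0.6119 -0.1966  0.19  ]
0.28 [129.1776 132.2112  27.5968  30.1056]
[0.4445 0.2054 0.     0.3258 0.    ] 0.14650166034698486
```

```bash
python3 -m handwheel '[[[0.0854,0,0,0,-4.3],[0.0854,0.0327,-0.0244,0,0],[0.0854,0.0327,-0.0244,0,0],[0.0854,0.0327,-0.0244,0,0],[0.0854,0.0327,-0.0244,0,0],[0.0854,0.0327,-0.0244,0,0],[0.0854,0.0327,-0.0244,0,0],[0.0854,0.0327,-0.0244,0,0],[0.0854,0.0327,-0.0244,0,0],[0.0854,0.0327,-0.0244,0,0],[0.0854,0.0327,-0.0244,0,0],[0.0854,0.0327,-0.0244,0,0]]]' 20
python3 - <<'E'
from h import *
plan([.448,-.2413,.038],.425)
E
```

```text
time: 2.65
eef_pos: [0.4491, -0.2395, 0.2318]
tcp_rot: [0.978, 0.211, 0.0, 0.0]
contact_force: [0.0, -0.9, 0.1]
opening: 1.002
finger_force: 0.0
t 2.65 pos [ 0.4491 -0.2395  0.2318] yaw 24.3 q6 0.46 spin -0.02 shift mm [ -1.8   1.  193.8] F [ 0.05 -0.89  0.08] T [ 0.025 -0.038 -0.014] open 85.6mm ff 0.0
```

```bash
python3 -m handwheel '[[[0.0854,-0.0018,0.001,0.0388,0],[0.0854,0,0,0.0388,0],[0.0854,0,0,0.0388,0],[0.0854,0,0,0.0388,0],[0.0854,0,0,0.0388,0],[0.0854,0,0,0,0],[0.04,0,0,0,0],[0.04,0,0,0,0],[0.04,0,0,0,0],[0.04,0,0,0,0],[0.04,0,0,0,0]]]' 20
python3 - <<'E'
from h import *
plan([.448,-.2413,.038],.425)
E
```

```text
time: 3.57
eef_pos: [0.4487, -0.2434, 0.0408]
tcp_rot: [0.978, 0.211, 0.001, 0.001]
contact_force: [-1.6, 3.9, 6.4]
opening: 0.52
finger_force: 23.4
t 3.57 pos [ 0.4487 -0.2434  0.0408] yaw 24.3 q6 0.45 spin -0.03 shift mm [ 0.3 -2.2  2.8] F [-1.64  3.91  6.35] T [0.714 0.311 0.008] open 44.5mm ff 23.4
```

```bash
python3 -m handwheel '[[[0.04,0,0,-0.02,0],[0.04,0,0,-0.025,0],[0.04,0,0,-0.025,0],[0.04,0,0,0,0],[0.04,0,0,0,0],[0.04,0,0,0,0]]]' 20
python3 - <<'E'
from h import *
plan([.448,-.2413,.11],.425)
cv2.imwrite("pics/lift.png",viewer.read_camera("side")[180:384,80:320])
E
```

```text
time: 4.07
eef_pos: [0.4466, -0.2425, 0.1066]
tcp_rot: [0.978, 0.211, -0.0, -0.0]
contact_force: [-0.0, 0.4, -4.7]
opening: 0.512
finger_force: 22.0
t 4.07 pos [ 0.4466 -0.2425  0.1066] yaw 24.3 q6 0.45 spin -0.02 shift mm [ 1.8 -0.5 -3.4] F [-0.02  0.43 -4.68] T [ 0.048 -0.071  0.042] open 43.7mm ff 22.0
```

View pics/lift.png

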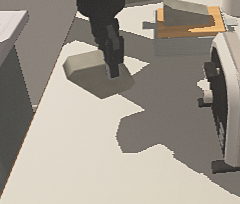

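The wedge has swung in the grip: at crop (98,75) its thick end is now to the left and its underside tilted. I'll fit the tilt.

```bash
cat > tilt.py <<'E'
from fit import *
def grip_mask(c):
    s=get_state(); M=R.from_quat(s["tcp_rot"]).as_matrix(); m=np.zeros((384,512),np.uint8)
    for y0,y1,z0,z1,x in[(-.045,-.020,-.07,.004,.014),(.020,.045,-.07,.004,.014),(-.06,.06,-.2,-.06,.05)]:
        P=np.array([(a,b,d) for a in(-x,x) for b in(y0,y1) for d in(z0,z1)])@M.T+s["eef_pos"]
        cv2.fillConvexPoly(m,np.round(cv2.convexHull(proj(c,P).astype(np.float32))).astype(np.int32),1)
    return m
def fit_tilt(n,p0,free=(0,1,2,3,4),cams=("side","top"),useG=True):
    ms,gs={}, {}
    for c in cams:
        viewer.read_camera(c); d=viewer.outline_of(c,n)
        if d: ms[c]=d[0]["mask"].astype(np.float32); gs[c]=(grip_mask(c) if useG else np.zeros((384,512)))*(ms[c]==0)
    p0=np.array(p0,float); free=list(free)
    def cost(q):
        p=p0.copy(); p[free]=q
        return sum((np.abs(render(c,verts(n,*p))-m)*(1-gs[c])).sum()/m.sum() for c,m in ms.items())
    x=p0[free]; sc=np.array([.008,.008,.008,.1,.3])[free]
    for k in range(3):
        sim=np.vstack([x]+[x+np.eye(len(x))[i]*sc[i]*(-1)**k/(k+1) for i in range(len(x))])
        b=minimize(cost,x,method="Nelder-Mead",options=dict(initial_simplex=sim,xatol=1e-4,fatol=1e-5,maxiter=400)); x=b.x
    p=p0.copy(); p[free]=x; return p,b.fun,{c:int(m.sum()) for c,m in ms.items()}
E
python3 - <<'E'
from tilt import *
np.set_printoptions(precision=4,suppress=True)
g=np.array([.4466,-.2425,.1066+.0187])
for a in(-.7,-.4):
    o=g-R.from_euler("ZY",[.425,a]).apply([0,0,.0568])
    p,f,s=fit_tilt("wedge_stone",[*o,.425,a],free=(0,1,2,4)); print(p,np.degrees(p[4]),f,s, "grip in stone",R.from_euler("ZY",p[3:]).inv().apply(g-p[:3]))
print(get_state()["time"])
E
```

```text
[ 0.4505 -0.2412  0.0665  0.425  -0.0721] -4.130246246876938 0.07486649602651596 {'side': 1989, 'top': 127} grip in stone [0.0002 0.0004 0.0589]
[ 0.4503 -0.2411  0.0641  0.425  -0.037 ] -2.1221502649181696 0.08699493855237961 {'side': 1967, 'top': 147} grip in stone [-0.0017  0.0003  0.0613]
4.5167
```

The fit gives a tilt of only about 4°, so the pads hold it against swinging. I'll lower it close to the table and ease the finger opening so that it can swing.

```bash
python3 -m handwheel '[[[0.04,0,0,0.029,0],[0.04,0,0,0.029,0],[0.04,0,0,0,0],[0.043,0,0,0,0],[0.043,0,0,0,0]]]' 20
python3 -c "
from h import *
plan([.448,-.2413,.047],.425)"
python3 -m handwheel '[[[0.0435,0,0,0,0],[0.0435,0,0,0,0]]]' 20;python3 -m handwheel '[[[0.0438,0,0,0,0],[0.0438,0,0,0,0]]]' 20
```

```text
time: 4.93
eef_pos: [0.4479, -0.2435, 0.0504]
tcp_rot: [0.978, 0.211, 0.0, 0.001]
contact_force: [-0.5, -0.8, -4.6]
opening: 0.512
finger_force: 25.1
t 4.93 pos [ 0.4479 -0.2435  0.0504] yaw 24.3 q6 0.45 spin -0.00 shift mm [ 1.  -2.   3.4] F [-0.54 -0.85 -4.63] T [-0.001 -0.076  0.055] open 43.8mm ff 25.1
time: 5.1
eef_pos: [0.4486, -0.244, 0.0514]
tcp_rot: [0.978, 0.211, 0.001, 0.002]
contact_force: [-0.1, -0.9, -5.0]
opening: 0.511
finger_force: 25.1
time: 5.27
eef_pos: [0.4478, -0.2434, 0.0504]
tcp_rot: [0.978, 0.211, 0.001, 0.001]
contact_force: [-0.4, 0.1, -4.2]
opening: 0.516
finger_force: 10.4
```

```bash
for i in 1; do python3 -m handwheel '[[[0.044,0,0,0,0],[0.044,0,0,0,0]]]' 20;python3 -m handwheel '[[[0.0441,0,0,0,0],[0.0441,0,0,0,0]]]' 20; done
python3 - <<'E'
from tilt import *
np.set_printoptions(precision=4,suppress=True)
s=get_state(); g=s["eef_pos"]+[0,0,.0187]; print(s["wrist_torque"])
o=g-R.from_euler("ZY",[.425,-.3]).apply([0,0,.0568])
p,f,n=fit_tilt("wedge_stone",[*o,.425,-.3],free=(0,1,2,4),cams=("side",)); print(p,np.degrees(p[4]),f,n, "grip in stone",R.from_euler("ZY",p[3:]).inv().apply(g-p[:3]))
E
```

```text
time: 5.43
eef_pos: [0.4479, -0.2435, 0.0504]
tcp_rot: [0.978, 0.211, 0.001, 0.001]
contact_force: [-0.2, 0.0, 0.0]
opening: 0.515
finger_force: 1.0
time: 5.6
eef_pos: [0.4479, -0.2435, 0.0502]
tcp_rot: [0.978, 0.211, 0.001, 0.001]
contact_force: [0.2, 0.4, 0.1]
opening: 0.518
finger_force: 0.0
[ 0.0036 -0.0305 -0.0057]
[ 0.4546 -0.2399  0.0016  0.425  -0.0237] -1.3589142035992707 0.03364080190658569 {'side': 1843} grip in stone [-0.006  -0.0004  0.0675]
```

At low force it slid down and is standing again. New plan: grip the thick end and arc it over its lowest corner against the table until the sole lies flat, then regrip above the centre of mass. First I back off and measure again.

```bash
python3 -m handwheel '[[[0.07,0,0,0,0],[0.07,0,0,-0.04,0],[0.07,0,0,-0.04,0],[0.07,-0.03,0,-0.025,0],[0.07,0,0,0,0]]]' 20
python3 - <<'E'
from tilt import *
np.set_printoptions(precision=4,suppress=True)
p,f,n=fit_tilt("wedge_stone",[.4475,-.2425,0,.425,0],free=(0,1,3)); print(p,f,n)
p2,f,n=fit_tilt("wedge_stone",[.4475,-.2425,0,.425,0],free=(0,1,3),cams=("side",)); print(p2,f,n)
g=p[:3]+R.from_euler("z",p[3]).apply([-.040,0,.072-.0187]); print(g); plan(g,p[3])
E
```

```text
time: 6.12
eef_pos: [0.4211, -0.2589, 0.1613]
tcp_rot: [0.978, 0.211, 0.003, 0.005]
contact_force: [0.9, -0.7, 1.1]
opening: 0.816
finger_force: 0.0
[ 0.4561 -0.2427  0.      0.4235  0.    ] 0.09569378942251205 {'side': 2197, 'top': 762}
[ 0.4546 -0.2393  0.      0.4962  0.    ] 0.057735033333301544 {'side': 2138}
[ 0.4196 -0.2591  0.0533]
t 6.42 pos [ 0.4193 -0.2543  0.1525] yaw 24.4 q6 0.39 spin 0.10 shift mm [-1.5  4.8 99.2] F [-0.78 -0.84 -0.83] T [-0.007  0.017 -0.002] open 70.1mm ff 0.0
```

```bash
python3 -m handwheel '[[[0.07,-0.0023,0.0018,0.033,0],[0.07,0,0,0.033,0],[0.07,0,0,0.033,0],[0.07,0,0,0,0],[0.042,0,0,0,0],[0.042,0,0,0,0],[0.042,0,0,0,0],[0.042,0,0,0,0]]]' 20
python3 - <<'E'
from h import *
plan([.418,-.2569,.0533],.425)
cv2.imwrite("pics/g2.png",cv2.resize(viewer.read_camera("side")[200:350,100:300],None,fx=2,fy=2))
E
```

```text
time: 7.08
eef_pos: [0.4193, -0.2585, 0.0567]
tcp_rot: [0.977, 0.211, 0.001, 0.001]
contact_force: [-0.7, 0.1, -3.2]
opening: 0.506
finger_force: 24.1
t 7.08 pos [ 0.4193 -0.2585  0.0567] yaw 24.4 q6 0.39 spin 0.01 shift mm [-0.5 -2.   3.4] F [-0.66  0.09 -3.16] T [-0.217  0.067 -0.011] open 43.2mm ff 24.1
```

View pics/g2.png

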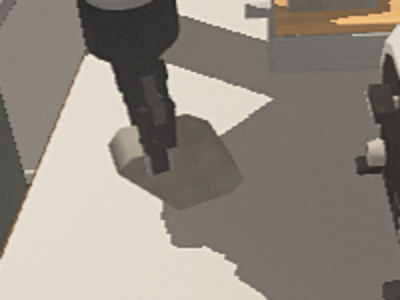

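The fingers hold the thick end at crop (155,150), and the wedge stands on its end face with the lowest corner at about (180,208). Now the first part of the arc over that corner.

```bash
python3 -m handwheel '[[[0.042,0,0,0.002,0],[0.042,-0.0103,0,0.0025,0],[0.042,-0.0098,0,0.004,0],[0.042,-0.0092,0,0.0053,0],[0.042,-0.0084,0,0.0065,0],[0.042,0,0,0,0]]]' 20
python3 - <<'E'
from tilt import *
np.set_printoptions(precision=4,suppress=True)
plan([.418,-.2569,.0533],.425)
s=get_state(); g=s["eef_pos"]+[0,0,.0187]
o=g-R.from_euler("ZY",[.425,-.4]).apply([-.04,0,.072])
p,f,n=fit_tilt("wedge_stone",[*o,.425,-.4],free=(0,1,2,4),cams=("side",)); print(p,np.degrees(p[4]),f,n, "grip in stone",R.from_euler("ZY",p[3:]).inv().apply(g-p[:3]))
print(verts("wedge_stone",*p)[:,2].min())
E
```

```text
time: 7.63
eef_pos: [0.384, -0.2743, 0.0363]
tcp_rot: [0.978, 0.211, 0.0, 0.001]
contact_force: [-2.9, 1.1, 5.0]
opening: 0.511
finger_force: 26.2
t 7.63 pos [ 0.384  -0.2743  0.0363] yaw 24.3 q6 0.31 spin -0.03 shift mm [ 38.2  -1.8 -17. ] F [-2.89  1.08  4.97] T [0.352 0.317 0.132] open 43.6mm ff 26.2
[ 0.4483 -0.2405  0.0103  0.425  -0.5518] -31.61834476283196 0.02403372712433338 {'side': 2031} grip in stone [-0.0383 -0.0043  0.0761]
-0.0038671036886945547
```

It now leans 31.6°, with the grip at (-38, 76) in the stone. Next I go on to 40° and clamp hard there.

```bash
python3 -m handwheel '[[[0.042,-0.004,0,0.004,0],[0.042,-0.0041,0,0.0042,0],[0.042,0,0,0,0],[0.03,0,0,0,0],[0.03,0,0,0,0],[0.03,0,0,-0.02,0],[0.03,0,0,-0.03,0],[0.03,0,0,0,0]]]' 110
python3 - <<'E'
from tilt import *
np.set_printoptions(precision=4,suppress=True)
s=get_state(); g=s["eef_pos"]+[0,0,.0187]
o=g-R.from_euler("ZY",[.425,-.65]).apply([-.038,0,.075])
for cams in(("side",),("side","top")):
  p,f,n=fit_tilt("wedge_stone",[*o,.425,-.65],free=(0,1,2,4),cams=cams); print(p,np.degrees(p[4]),f,n, "grip in stone",R.from_euler("ZY",p[3:]).inv().apply(g-p[:3]),verts("wedge_stone",*p)[:,2].min())
plan([.418,-.2569,.0533],.425)
E
```

```text
time: 8.4
eef_pos: [0.3796, -0.2793, 0.0815]
tcp_rot: [0.978, 0.211, 0.003, 0.004]
contact_force: [1.6, -1.8, -2.5]
opening: 0.484
finger_force: 113.2
[ 0.4463 -0.2345  0.0586  0.425  -0.6729] -38.551640237332485 0.03243518993258476 {'side': 2083} grip in stone [-0.0361 -0.0133  0.0819] 0.04179095638738187
[ 0.4471 -0.2447  0.064   0.425  -0.6647] -38.08632367211118 0.04784016311168671 {'side': 2166, 'top': 953} grip in stone [-0.0372 -0.0037  0.0752] 0.04733314321191379
t 8.70 pos [ 0.3757 -0.2755  0.0748] yaw 24.4 q6 0.29 spin 0.00 shift mm [46.2  0.6 21.5] F [ 0.36 -0.27 -4.42] T [-0.07   0.209  0.017] open 41.5mm ff 113.2
```

```bash
python3 -m handwheel '[[[0.03,0,0,-0.03,0],[0.03,0,0,-0.04,0],[0.03,0,0,-0.03,5.7],[0.03,0,0,0,5.7],[0.03,0,0,0,5.7],[0.03,0,0,0,5.6],[0.03,0,0,0,0]]]'
python3 - <<'E'
from h import *
plan([.5624,-.0133,.175],.03)
E
```

```text
time: 9.28
eef_pos: [0.3762, -0.2761, 0.1753]
tcp_rot: [1.0, 0.013, -0.001, -0.001]
contact_force: [0.2, -0.5, -4.6]
opening: 0.484
finger_force: 113.9
t 9.28 pos [ 0.3762 -0.2761  0.1753] yaw 1.5 q6 0.69 spin -0.18 shift mm [ 194.  -257.1    0.5] F [ 0.24 -0.49 -4.6 ] T [-0.01   0.198 -0.002] open 41.4mm ff 113.9
```

```bash
python3 -m handwheel '[[[0.03,0.01,-0.0133,0,0],[0.03,0.021,-0.0278,0,0],[0.03,0.0215,-0.0285,0,0],[0.03,0.0215,-0.0285,0,0],[0.03,0.0215,-0.0285,0,0],[0.03,0.0215,-0.0285,0,0],[0.03,0.0215,-0.0285,0,0],[0.03,0.0215,-0.0285,0,0],[0.03,0.0215,-0.0285,0,0],[0.03,0.0125,-0.0165,0,0],[0.03,0,0,0,0],[0.03,0,0,0,0]]]'
python3 - <<'E'
from tilt import *
np.set_printoptions(precision=4,suppress=True)
plan([.5624,-.0133,.175],.03)
s=get_state(); g=s["eef_pos"]+[0,0,.0187]
M=R.from_quat(s["tcp_rot"]).as_matrix(); yaw=np.arctan2(M[1,0],M[0,0])
o=g-R.from_euler("ZY",[yaw,-.66]).apply([-.038,0,.075])
for cams in(("side",),("side","top")):
  p,f,n=fit_tilt("wedge_stone",[*o,yaw,-.66],free=(0,1,2,4),cams=cams)
  V=verts("wedge_stone",*p); print(p,np.degrees(p[4]),f,n, "grip in stone",R.from_euler("ZY",p[3:]).inv().apply(g-p[:3]),"corner",V[:2])
im=viewer.read_camera("side"); cv2.imwrite("pics/press1.png",cv2.resize(im[100:260,190:390],None,fx=3,fy=3))
plan([.5624,-.0133,.175],.03)
E
```

```text
time: 10.28
eef_pos: [0.5628, -0.0131, 0.175]
tcp_rot: [1.0, 0.017, -0.002, -0.0]
contact_force: [-0.3, -0.3, -4.7]
opening: 0.489
finger_force: 113.8
t 10.28 pos [ 0.5628 -0.0131  0.175 ] yaw 1.9 q6 1.33 spin 0.18 shift mm [-0.4  0.2 -0. ] F [-0.26 -0.28 -4.68] T [-0.022  0.24  -0.071] open 41.8mm ff 113.8
[ 0.6403 -0.0024  0.1587  0.0331 -0.6858] -39.29416163146585 0.028218284249305725 {'side': 1340} grip in stone [-0.0381 -0.0081  0.0763] corner [[ 0.6202 -0.0251  0.1416]
 [ 0.6187  0.0189  0.1416]]
[ 0.638  -0.0219  0.1672  0.0331 -0.6838] -39.17789095550745 0.023159455507993698 {'side': 1433} grip in stone [-0.0414  0.0113  0.0678] corner [[ 0.6179 -0.0446  0.1502]
 [ 0.6164 -0.0006  0.1502]]
t 10.63 pos [ 0.563  -0.0151  0.1768] yaw 1.6 q6 1.34 spin -0.15 shift mm [-0.5 -1.8  1.8] F [-1.   -0.53 -5.  ] T [-0.015  0.169 -0.059] open 41.2mm ff 113.8
```

View pics/press1.png

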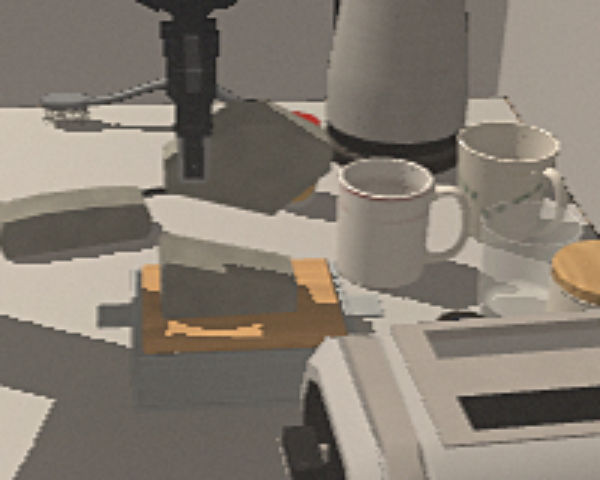

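The wedge hangs level over the base at the right tilt: sole from crop (165,190) to (275,213), parallel to the slope below it. Lowering now, first quickly and then in small steps.

```bash
python3 -m handwheel '[[[0.03,0,0,0.015,0],[0.03,0,0,0.017,0],[0.03,0,0,0.01,0],[0.03,0,0,0,0],[0.03,0,0,0.003,0],[0.03,0,0,0.002,0],[0.03,0,0,0,0]]]'
python3 -m handwheel '[[[0.03,0,0,0.002,0],[0.03,0,0,0,0]]]'
python3 -m handwheel '[[[0.03,0,0,0.002,0],[0.03,0,0,0,0]]]'
python3 -c "
from h import *
plan([.5624,-.0133,.124],.03)"
```

```text
time: 11.22
eef_pos: [0.5638, -0.0144, 0.1304]
tcp_rot: [1.0, 0.014, 0.001, 0.0]
contact_force: [1.0, -0.6, -4.2]
opening: 0.488
finger_force: 113.8
time: 11.38
eef_pos: [0.5636, -0.0143, 0.1282]
tcp_rot: [1.0, 0.014, 0.0, 0.0]
contact_force: [-1.1, -0.2, -4.6]
opening: 0.484
finger_force: 113.8
time: 11.55
eef_pos: [0.5633, -0.0142, 0.1257]
tcp_rot: [1.0, 0.014, -0.0, -0.0]
contact_force: [0.5, 0.2, -4.5]
opening: 0.487
finger_force: 113.8
t 11.55 pos [ 0.5633 -0.0142  0.1257] yaw 1.6 q6 1.34 spin -0.07 shift mm [-0.9 -0.9  1.7] F [ 0.47  0.16 -4.54] T [0.059 0.195 0.003] open 41.6mm ff 113.8
```

```bash
for i in 1 2 3; do python3 -m handwheel '[[[0.03,0,0,0.0015,0],[0.03,0,0,0,0]]]' | grep -E "eef|contact"; done
```

```text
eef_pos: [0.5632, -0.0142, 0.1241]
contact_force: [-0.2, 0.2, -4.5]
eef_pos: [0.5632, -0.0142, 0.1225]
contact_force: [0.2, -0.7, -4.7]
eef_pos: [0.5632, -0.0142, 0.121]
contact_force: [0.5, 0.1, -5.0]
```

```bash
for i in 1 2 3 4; do python3 -m handwheel '[[[0.03,0,0,0.0015,0],[0.03,0,0,0,0]]]' | grep -E "eef|contact"; done
```

```text
eef_pos: [0.5635, -0.0143, 0.1197]
contact_force: [0.3, -0.1, -4.5]
eef_pos: [0.5637, -0.0143, 0.1186]
contact_force: [-0.3, 1.0, -3.1]
eef_pos: [0.5638, -0.0143, 0.1171]
contact_force: [0.7, 0.0, -2.7]
eef_pos: [0.5638, -0.0143, 0.1156]
contact_force: [-0.5, 0.1, -0.9]
```

Contact came at TCP z ≈ 0.119, and the stack is taking up the weight. I check the fit before letting go.

```bash
python3 - <<'E'
from tilt import *
np.set_printoptions(precision=4,suppress=True)
s=get_state(); g=s["eef_pos"]+[0,0,.0187]; yaw=.028
o=g-R.from_euler("ZY",[yaw,-.68]).apply([-.038,0,.075])
p,f,n=fit_tilt("wedge_stone",[*o,yaw,-.68],free=(0,2,4),cams=("side",))
V=verts("wedge_stone",*p); print(p,np.degrees(p[4]),f,n,"corner",V[:2])
p2,f,n=fit_tilt("base_stone",[.589,-.0125,.058,.03,0],free=(0,2),cams=("side",)); print(p2,f,n)
im=viewer.read_camera("side"); cv2.imwrite("pics/press2.png",cv2.resize(im[120:240,220:340],None,fx=4,fy=4))
E
```

```text
[ 0.6386 -0.0122  0.1057  0.028  -0.6842] -39.203063157648074 0.06544811278581619 {'side': 1166} corner [[ 0.6183 -0.0347  0.0887]
 [ 0.6171  0.0092  0.0887]]
[ 0.5875 -0.0125  0.0563  0.03    0.    ] 0.37068089842796326 {'side': 738}
```

View pics/press2.png

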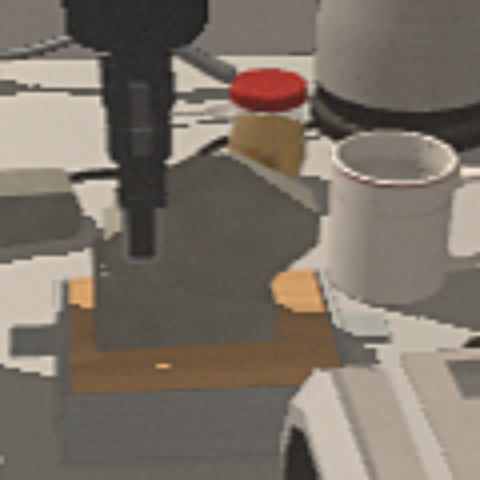

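The sole lies flush on the slope (faint seam from crop (95,265) to (270,285)) and the corner is about 30 mm from the base middle. I lower it the rest, then release.

```bash
python3 -m handwheel '[[[0.03,0,0,0.0015,0],[0.03,0,0,0.0015,0],[0.03,0,0,0,0]]]' | grep -E "eef|contact"
python3 -m handwheel '[[[0.042,0,0,0,0],[0.043,0,0,0,0],[0.0437,0,0,0,0],[0.0437,0,0,0,0]]]' 20 | grep -E "eef|contact|fing|open"
python3 -m handwheel '[[[0.044,0,0,0,0],[0.0445,0,0,0,0],[0.047,0,0,0,0],[0.052,0,0,0,0]]]' 20 | grep -E "eef|contact|fing|open"
```

```text
eef_pos: [0.5637, -0.0143, 0.1124]
contact_force: [0.7, 0.6, -1.0]
eef_pos: [0.5636, -0.0143, 0.1125]
contact_force: [0.3, 0.1, 0.5]
opening: 0.508
finger_force: 13.0
eef_pos: [0.5631, -0.0142, 0.1122]
contact_force: [-0.8, 0.1, -0.3]
opening: 0.611
finger_force: 0.0
```

```bash
python3 -m handwheel '[[[0.065,0,0,0,0],[0.065,0,0,-0.02,0],[0.065,0,0,-0.035,0],[0.0854,0,0,-0.035,0],[0.0854,0,0,-0.03,0],[0.0854,-0.015,-0.035,0,0],[0.0854,-0.015,-0.035,0,0],[0.0854,-0.015,-0.035,0,0],[0.0854,0,0,0,0]]]' 20 | grep -E "time|eef|contact|fing|open"
python3 - <<'E'
from tilt import *
np.set_printoptions(precision=4,suppress=True)
yaw=.028
p,f,n=fit_tilt("wedge_stone",[.638,-.0122,.103,yaw,-.69],free=(0,1,2,3,4),useG=False)
V=verts("wedge_stone",*p); print(p,np.degrees(p[4]),f,n,"corner",V[:2].mean(0),"crest",R.from_euler("ZY",p[3:]).apply([.0098,0,.0657])+p[:3])
p2,f,n=fit_tilt("base_stone",[.589,-.0125,.056,.03,0],free=(0,1,2),useG=False,cams=("side",)); print(p2,f,n)
p,f,n=fit_tilt("long_stone",[.4445,.2055,0,.3258,0],free=(0,1,3),cams=("side",),useG=False); print(p,f,n)
for e in viewer.outline_of("top","long_stone"): print(e["confidence"],np.array(e["extent"])*[512,384,512,384])
plan([*p[:2],.12],p[3])
a=viewer.read_camera("side")[120:240,180:340];b=viewer.read_camera("top")[110:290,130:370]
cv2.imwrite("pics/stack.png",np.vstack([cv2.resize(a,(480,360)),cv2.resize(b,(480,240))[:240]]))
E
```

```text
time: 14.63
eef_pos: [0.5127, 0.094, 0.2324]
contact_force: [-0.1, 0.3, 0.0]
opening: 1.002
finger_force: 0.0
[ 0.6427 -0.0126  0.1023  0.0459 -0.7211] -41.31554220244229 0.13325554452935648 {'side': 1465, 'top': 1104} corner [ 0.6225 -0.0135  0.0845] crest [ 0.6067 -0.0142  0.1581]
[ 0.5754  0.4146 -0.2237  0.03    0.    ] 0.317106365159129 {'side': 597}
[0.4449 0.2043 0.     0.2756 0.    ] 0.06293103448275862 {'side': 1015}
0.35 [248.576  135.0912  25.6     55.104 ]
t 15.08 pos [0.5157 0.0885 0.2322] yaw 1.6 q6 1.52 spin -14.24 shift mm [ -36.7 -130.7  112.2] F [-0.12  0.32 -0.25] T [ 0.014 -0.02   0.013] open 85.7mm ff 0.0
```

View pics/stack.png

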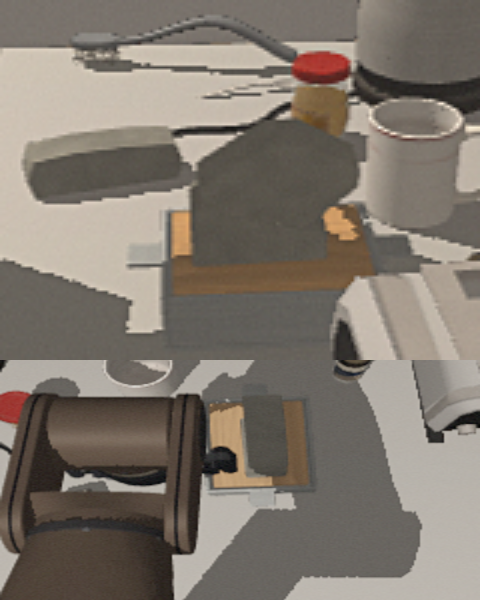

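The stack stands well: in the upper crop the wedge is flush on the base with its crest at about (285,125), and the mug and jars are untouched. In the lower crop the arm hides the long offcut, so I measure it from the first top picture and the side view.

```bash
python3 - <<'E'
from tilt import *
np.set_printoptions(precision=4,suppress=True)
im=cv2.imread("pics/top0.png")[195:280,145:205]
gc=np.full(im.shape[:2],cv2.GC_BGD,np.uint8)
V=verts("long_stone",.4447,.205,0,.3,0); h=(cv2.convexHull(proj("top",V).astype(np.float32))-[145,195]).astype(np.int32)
m=np.zeros(im.shape[:2],np.uint8); cv2.fillConvexPoly(m,h,1)
gc[cv2.dilate(m,np.ones((13,13)))>0]=cv2.GC_PR_BGD; gc[m>0]=cv2.GC_PR_FGD; gc[cv2.erode(m,np.ones((7,7)))>0]=cv2.GC_FGD
cv2.grabCut(im,gc,None,np.zeros((1,65)),np.zeros((1,65)),5,cv2.GC_INIT_WITH_MASK)
M=np.zeros((384,512),np.float32); M[195:280,145:205]=(gc&1)
viewer.read_camera("side"); S=viewer.outline_of("side","long_stone")[0]["mask"].astype(np.float32)
print(M.sum(),m.sum())
for ms in({"top":M},{"side":S},{"top":M,"side":S}):
    p,f,_,_=fit("long_stone",[.4447,.205,0,.3,0],ms=ms); print(p,f)
plan([*p[:2],.12],p[3])
E
```

```text
1131.0 1442
[0.4472 0.2057 0.     0.2799 0.    ] 0.2024756819009781
[0.4447 0.2049 0.     0.2479 0.    ] 0.07383453100919724
[0.4459 0.2051 0.     0.2765 0.    ] 0.28686821460723877
t 15.28 pos [0.5155 0.0891 0.2322] yaw 1.6 q6 1.52 spin -14.24 shift mm [ -35.2 -130.7  112.3] F [-0.6  -0.79 -0.19] T [-0.018  0.036 -0.005] open 85.6mm ff 0.0
```

```bash
python3 -m handwheel '[[[0.0854,0,0,0,-7.1],[0.0854,0,0,0,-7.1],[0.0854,-0.0088,-0.0327,0,0],[0.0854,-0.0088,-0.0327,0,0],[0.0854,-0.0088,-0.0327,0,0],[0.0854,-0.0088,-0.0327,0,0],[0.0854,0,0,0.04,0],[0.0854,0,0,0.04,0],[0.0854,0,0,0.04,0],[0.0854,0,0,0.03,0],[0.0854,0,0,0,0],[0.0854,0,0,0,0]]]' 40 | grep -E "time|eef|contact|fing|open"
python3 -c "
from h import *
plan([.4455,.205,.010],.278)"
```

```text
time: 16.28
eef_pos: [0.4446, 0.2054, 0.0811]
contact_force: [1.0, 0.9, 0.0]
opening: 1.0
finger_force: 0.0
t 16.28 pos [0.4446 0.2054 0.0811] yaw 15.8 q6 1.52 spin -0.09 shift mm [ 1.   0.6 71.1] F [1.03 0.92 0.  ] T [-0.017 -0.061  0.034] open 85.4mm ff 0.0
```

```bash
python3 -m handwheel '[[[0.0854,0.001,0.0006,0.035,0],[0.0854,0,0,0.025,0],[0.0854,0,0,0.011,0],[0.0854,0,0,0,0],[0.04,0,0,0,0],[0.03,0,0,0,0],[0.03,0,0,0,0],[0.03,0,0,0,0],[0.03,0,0,0,0]]]' 110 | grep -E "time|eef|contact|fing|open"
python3 -m handwheel '[[[0.03,0,0,-0.01,0],[0.03,0,0,-0.015,0],[0.03,0,0,-0.015,0],[0.03,0,0,0,0],[0.03,0,0,0,0],[0.03,0,0,0,0]]]' 110 | grep -E "time|eef|contact|fing|open"
python3 - <<'E'
from tilt import *
np.set_printoptions(precision=4,suppress=True)
plan([.4455,.205,.010],.278)
s=get_state(); M=R.from_quat(s["tcp_rot"]).as_matrix(); print("tool torque",M.T@s["wrist_torque"])
g=s["eef_pos"]
p,f,n=fit_tilt("long_stone",[g[0],g[1],.04,.276,0],free=(0,1,2,4),cams=("side",)); print(p,np.degrees(p[4]),f,n,"grip in stone",R.from_euler("ZY",p[3:]).inv().apply(g+[0,0,.0187]-p[:3]))
T=[]
for i in range(4):
    viewer.read_camera("side"); T.append(M.T@get_state()["wrist_torque"])
print(np.array(T))
E
```

```text
time: 17.03
eef_pos: [0.4489, 0.2061, 0.0139]
contact_force: [-0.9, 0.2, 6.8]
opening: 0.495
finger_force: 113.0
time: 17.53
eef_pos: [0.4459, 0.2051, 0.0505]
contact_force: [0.5, -0.2, -4.9]
opening: 0.497
finger_force: 112.4
t 17.53 pos [0.4459 0.2051 0.0505] yaw 15.8 q6 1.52 spin -0.08 shift mm [-0.4 -0.  40.5] F [ 0.5  -0.18 -4.92] T [0.006 0.018 0.024] open 42.4mm ff 112.4
tool torque [ 0.0107 -0.0153 -0.0244]
[0.4428 0.208  0.0341 0.276  0.0021] 0.12060968211108834 0.044652778655290604 {'side': 900} grip in stone [ 0.0021 -0.0036  0.0352]
[[ 0.0238  0.01   -0.0162]
 [-0.0281  0.0136 -0.0436]
 [ 0.0177  0.0934  0.038 ]
 [ 0.0419  0.042   0.0226]]
```

```bash
python3 - <<'E'
from h import *
np.set_printoptions(precision=4,suppress=True)
T=[]
for i in range(25):
    viewer.read_camera("side"); s=get_state(); M=R.from_quat(s["tcp_rot"]).as_matrix(); T.append([*(M.T@s["wrist_torque"]),*s["contact_force"],s["time"]])
T=np.array(T); print(T.mean(0),T.std(0)/5); print("COM offset along tool x mm",-T[:,1].mean()/4.9*1e3)
E
```

```text
[-0.0012  0.0608 -0.0027 -0.0388  0.0229 -5.0212 18.4833] [0.0072 0.0066 0.0046 0.1067 0.0837 0.1003 0.0721]
COM offset along tool x mm -12.411045796073518
```

Balance: the centre of mass lies 12 mm from the grip towards tool -x. I raise it, turn the offcut across the crest and carry it over.

```bash
python3 -m handwheel '[[[0.03,0,0,-0.03,0],[0.03,0,0,-0.04,-6.9],[0.03,0,0,-0.04,-6.9],[0.03,0,0,-0.04,-6.9],[0.03,0,0,-0.03,-6.9],[0.03,0,0,0,-6.9],[0.03,0,0,0,-6.9],[0.03,0,0,0,-6.9],[0.03,0,0,0,-6.9],[0.03,0,0,0,-6.9],[0.03,0,0,0,-6.9],[0.03,0,0,0,-6.9]]]' | grep -E "time|eef|contact|fing|open"
python3 -m handwheel '[[[0.03,0,0,0,0],[0.03,0,0,0,0]]]' | grep -E "time|eef|contact|fing|open"
python3 -c "
from h import *
plan([.6055,-.001,.225],np.radians(92))"
```

```text
time: 20.08
eef_pos: [0.4465, 0.2053, 0.2309]
contact_force: [0.0, 0.8, -5.0]
opening: 0.497
finger_force: 114.3
time: 20.25
eef_pos: [0.4466, 0.2053, 0.231]
contact_force: [0.0, -1.0, -5.6]
opening: 0.499
finger_force: 114.2
t 20.25 pos [0.4466 0.2053 0.231 ] yaw 91.6 q6 0.20 spin -0.44 shift mm [-211.7  151.6    5.9] F [ 0.02 -0.96 -5.64] T [ 0.087 -0.037 -0.032] open 42.6mm ff 114.2
```

```bash
python3 -m handwheel '[[[0.03,-0.0131,0.0093,0,0],[0.03,-0.0265,0.019,0,0],[0.03,-0.0265,0.019,0,0],[0.03,-0.0265,0.019,0,0],[0.03,-0.0265,0.019,0,0],[0.03,-0.0265,0.019,0,0],[0.03,-0.0265,0.019,0,0],[0.03,-0.0265,0.019,0,0],[0.03,-0.0131,0.0093,0,0],[0.03,0,0,0,0],[0.03,0,0,0,0]]]' | grep -E "time|eef|contact|fing|open"
python3 - <<'E'
from tilt import *
np.set_printoptions(precision=4,suppress=True)
plan([.6055,-.001,.18],np.radians(92))
s=get_state(); g=s["eef_pos"]
T=[]
for i in range(15):
    im=viewer.read_camera("side"); q=get_state(); M=R.from_quat(q["tcp_rot"]).as_matrix(); T.append(M.T@q["wrist_torque"])
T=np.array(T); print("COM x mm",-T[:,1].mean()/4.9e-3,"+-",T[:,1].std()/15**.5/4.9e-3)
yaw=np.arctan2(M[1,0],M[0,0])
p,f,n=fit_tilt("long_stone",[g[0],g[1],g[2]-.014,yaw,0],free=(0,2,4),cams=("side",)); print(p,np.degrees(p[4]),f,n)
p,f,n=fit_tilt("wedge_stone",[.642,-.0126,.1023,.04,-.7],free=(0,1,2,4),cams=("side",)); print(p,f,n,"crest",R.from_euler("ZY",p[3:]).apply([.0098,0,.0657])+p[:3])
cv2.imwrite("pics/over.png",cv2.resize(im[80:240,200:400],None,fx=3,fy=3))
plan([.6055,-.001,.18],np.radians(92))
E
```

```text
time: 21.17
eef_pos: [0.6048, -0.0021, 0.2307]
contact_force: [-0.2, 0.1, -5.6]
opening: 0.497
finger_force: 114.0
t 21.17 pos [ 0.6048 -0.0021  0.2307] yaw 91.5 q6 -0.20 spin -0.45 shift mm [ 1.   0.8 50.7] F [-0.19  0.11 -5.6 ] T [ 0.08  -0.004  0.022] open 42.5mm ff 114.0
COM x mm -12.565108503505309 +- 1.2786934304724211
[ 0.6036 -0.0021  0.227   1.6012 -0.1786] -10.234646672865564 0.023962710052728653 {'side': 952}
[ 0.642   0.0079  0.0907  0.04   -0.7205] 0.03454514220356941 {'side': 1451} crest [0.606  0.0064 0.1466]
t 22.12 pos [ 0.6049 -0.0017  0.2313] yaw 91.7 q6 -0.20 spin -0.26 shift mm [ 0.7  0.6 51.3] F [ 0.02  0.36 -4.83] T [ 0.038  0.039 -0.039] open 42.2mm ff 114.0
```

View pics/over.png

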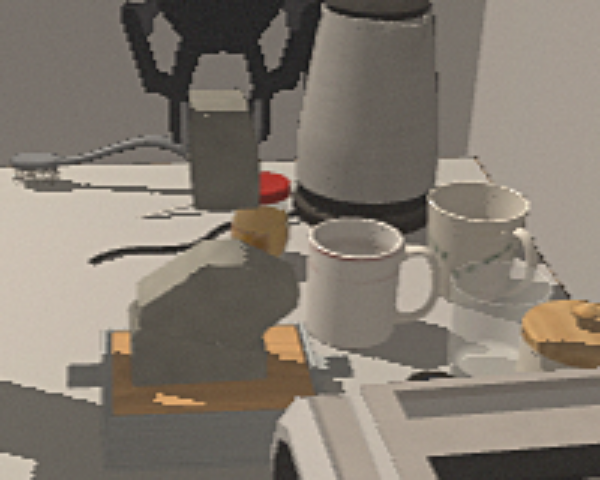

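```bash
python3 - <<'E'
from tilt import *
np.set_printoptions(precision=1,suppress=True)
g=np.array([.6049,-.0019,.231]); yaw=np.radians(91.6)
for gz in(.030,.034):
  for a in(-10,-5,0,5):
    Rm=R.from_euler("ZY",[yaw,np.radians(a)]); o=g+[0,0,.0187]-Rm.apply([.002,0,gz])
    V=verts("long_stone",*o,yaw,np.radians(a)); q=proj("side",V)
    print(gz,a,"near-bottom row %.1f near-top row %.1f far-top %.1f"%tuple((q[i:i+2,1].mean()-80)*3 for i in(0,8,6)), "mid rows",[(q[i,1]-80)*3 for i in (4,10)])
im=viewer.read_camera("side")[95:160,240:310]
cv2.imwrite("pics/end.png",cv2.resize(cv2.createCLAHE(4,(2,2)).apply(cv2.cvtColor(im,cv2.COLOR_BGR2GRAY)),None,fx=7,fy=7,interpolation=cv2.INTER_CUBIC))
E
```

```text
0.03 -10 near-bottom row 217.8 near-top row 164.7 far-top 63.8 mid rows [np.float64(84.66585420589666), np.float64(195.3172122838113)]
0.03 -5 near-bottom row 212.0 near-top row 155.4 far-top 70.5 mid rows [np.float64(92.82361866019474), np.float64(187.08167331747396)]
0.03 0 near-bottom row 205.3 near-top row 145.8 far-top 77.6 mid rows [np.float64(101.13910508710909), np.float64(178.21968806902453)]
0.03 5 near-bottom row 197.9 near-top row 135.9 far-top 85.0 mid rows [np.float64(109.56235264905514), np.float64(168.80491899772886)]
0.034 -10 near-bottom row 222.7 near-top row 169.9 far-top 68.6 mid rows [np.float64(89.36879094850076), np.float64(200.36535757691658)]
0.034 -5 near-bottom row 217.2 near-top row 161.0 far-top 75.6 mid rows [np.float64(97.6904464893519), np.float64(192.46618060783916)]
0.034 0 near-bottom row 210.8 near-top row 151.6 far-top 82.8 mid rows [np.float64(106.13972661978433), np.float64(183.89593975856843)]
0.034 5 near-bottom row 203.7 near-top row 142.0 far-top 90.2 mid rows [np.float64(114.66672592526962), np.float64(174.7233756350784)]
```

View pics/end.png

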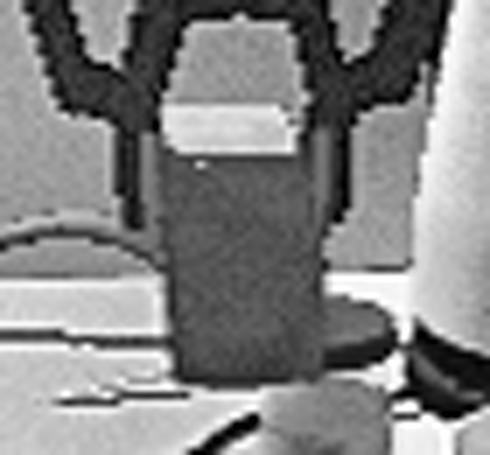

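The near end is centred over the crest and level to within a few degrees: bottom edge at crop row 380, far top edge at row 103, as the model predicts for pitch 0 to 2°. Lowering now.

```bash
python3 -m handwheel '[[[0.03,0.0006,0.0004,0.015,0],[0.03,0,0,0.02,0],[0.03,0,0,0.012,0],[0.03,0,0,0,0],[0.03,0,0,0.002,0],[0.03,0,0,0,0]]]' | grep -E "time|eef|contact"
for i in 1 2 3 4 5; do python3 -m handwheel '[[[0.03,0,0,0.0015,0],[0.03,0,0,0,0]]]' | grep -E "eef|contact"; done
```

```text
time: 22.67
eef_pos: [0.6057, -0.0011, 0.1828]
contact_force: [-0.7, 0.0, -5.0]
eef_pos: [0.6059, -0.0011, 0.1819]
contact_force: [0.2, 0.6, -5.0]
eef_pos: [0.6054, -0.001, 0.1797]
contact_force: [-0.2, 0.9, -5.2]
eef_pos: [0.6052, -0.001, 0.1777]
contact_force: [0.1, -0.8, -4.8]
eef_pos: [0.6051, -0.001, 0.176]
contact_force: [0.0, -0.4, -4.5]
eef_pos: [0.6051, -0.001, 0.1744]
contact_force: [-0.6, -0.6, -5.2]
```

```bash
for i in 1 2 3 4 5; do python3 -m handwheel '[[[0.03,0,0,0.0015,0],[0.03,0,0,0,0]]]' | grep -E "eef|contact"; done
```

```text
eef_pos: [0.6051, -0.001, 0.173]
contact_force: [-0.1, 0.1, -5.8]
eef_pos: [0.6051, -0.001, 0.1715]
contact_force: [0.4, 0.3, -4.9]
eef_pos: [0.6052, -0.001, 0.1701]
contact_force: [-0.1, -0.3, -5.6]
eef_pos: [0.6053, -0.001, 0.1687]
contact_force: [-0.1, 0.2, -5.0]
eef_pos: [0.6054, -0.001, 0.1673]
contact_force: [0.4, 0.1, -3.8]
```

```bash
for i in 1 2 3 4 5; do python3 -m handwheel '[[[0.03,0,0,0.001,0],[0.03,0,0,0.001,0],[0.03,0,0,0,0]]]' | grep -E "eef|contact"; done
python3 -c "
from h import *
plan([.6055,-.001,.157],np.radians(92))"
```

```text
eef_pos: [0.6054, -0.001, 0.1654]
contact_force: [-0.6, 0.4, -3.2]
eef_pos: [0.6054, -0.001, 0.1634]
contact_force: [-0.7, 0.6, -1.5]
eef_pos: [0.6054, -0.001, 0.1614]
contact_force: [-0.7, 0.2, -0.9]
eef_pos: [0.6054, -0.001, 0.1594]
contact_force: [-1.1, -0.0, -0.1]
eef_pos: [0.6054, -0.001, 0.1574]
contact_force: [-1.2, 0.3, 0.7]
t 25.58 pos [ 0.6054 -0.001   0.1574] yaw 91.7 q6 -0.20 spin -0.26 shift mm [0.  0.1 0.4] F [-1.24  0.26  0.72] T [ 0.167  0.261 -0.015] open 42.0mm ff 114.4
```

Its weight is now on the stack. I ease the grip slowly so that it can settle flat.

```bash
python3 -m handwheel '[[[0.042,0,0,0,0],[0.043,0,0,0,0],[0.0435,0,0,0,0],[0.0437,0,0,0,0],[0.0438,0,0,0,0]]]' 20 | grep -E "eef|contact|open|fing"
python3 -m handwheel '[[[0.0439,0,0,0,0],[0.044,0,0,0,0],[0.0442,0,0,0,0]]]' | grep -E "eef|contact|open|fing"
python3 - <<'E'
from h import *
plan([.6055,-.001,.157],np.radians(92))
cv2.imwrite("pics/rel.png",cv2.resize(viewer.read_camera("side")[80:240,200:400],None,fx=3,fy=3))
E
```

```text
eef_pos: [0.6054, -0.0011, 0.1574]
contact_force: [-0.8, 0.6, 0.7]
opening: 0.515
finger_force: 20.1
eef_pos: [0.6054, -0.0011, 0.1574]
contact_force: [-1.0, 0.5, 0.4]
opening: 0.518
finger_force: 6.1
t 26.25 pos [ 0.6054 -0.0011  0.1574] yaw 91.7 q6 -0.20 spin -0.26 shift mm [0.1 0.1 0.4] F [-1.04  0.51  0.39] T [ 0.032  0.137 -0.017] open 44.2mm ff 6.1
```

View pics/rel.png

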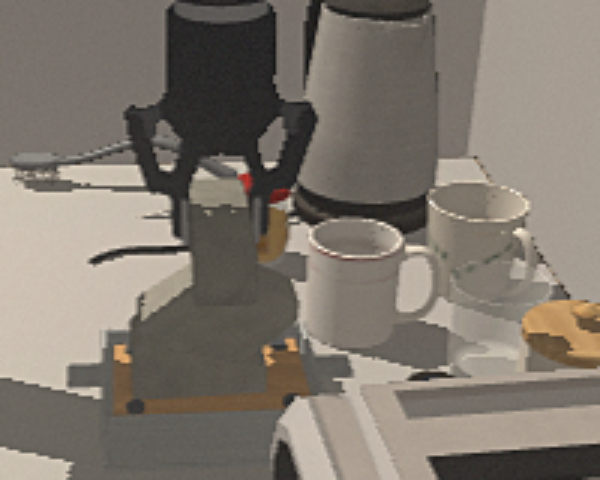

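The long offcut rests on the crest (end face at crop (192-258, 210-303)), roughly level, with the fingers at its sides. I open on slowly.

```bash
python3 -m handwheel '[[[0.0443,0,0,0,0],[0.0445,0,0,0,0],[0.0447,0,0,0,0],[0.045,0,0,0,0],[0.0455,0,0,0,0]]]' | grep -E "eef|contact|open|fing"
python3 - <<'E'
from tilt import *
np.set_printoptions(precision=4,suppress=True)
im=viewer.read_camera("side"); m=viewer.outline_of("side","long_stone")[0]
print(np.array(m["extent"])*[512,384,512,384], m["confidence"])
im=viewer.read_camera("side"); m=viewer.outline_of("side","long_stone")[0]
print(np.array(m["extent"])*[512,384,512,384], m["confidence"])
plan([.6055,-.001,.157],np.radians(92))
E
```

```text
eef_pos: [0.6054, -0.0011, 0.1573]
contact_force: [0.5, -0.5, 0.1]
opening: 0.539
finger_force: 0.0
[259.8912 141.504   25.3952  40.3968] 0.8
[259.3792 136.896   25.9072  46.1184] 0.83
t 26.92 pos [ 0.6053 -0.001   0.1573] yaw 91.7 q6 -0.20 spin -0.26 shift mm [0.  0.2 0.3] F [ 0.02 -0.29 -0.26] T [ 0.07  -0.014  0.039] open 45.1mm ff 0.0
```

```bash
python3 -m handwheel '[[[0.047,0,0,0,0],[0.05,0,0,0,0],[0.05,0,0,0,0],[0.05,0,0,0,0]]]' | grep -E "eef|contact|open|fing"
python3 - <<'E'
from tilt import *
np.set_printoptions(precision=4,suppress=True)
for i in range(3):
    viewer.read_camera("side"); m=viewer.outline_of("side","long_stone")[0]; print(np.array(m["extent"])*[512,384,512,384], m["confidence"])
E
```

```text
eef_pos: [0.6053, -0.001, 0.1573]
contact_force: [-0.0, -0.5, 0.6]
opening: 0.586
finger_force: 0.0
[258.2016 140.3904  26.2144  42.5856] 0.9
[259.0208 141.5808  27.392   40.0896] 0.66
[259.4816 139.2     24.7808  42.0864] 0.91
```

Stable with the fingers clear. Retreating upwards.

```bash
python3 -m handwheel '[[[0.06,0,0,0,0],[0.07,0,0,0,0],[0.07,0,0,-0.008,0],[0.07,0,0,-0.015,0],[0.07,0,0,-0.025,0],[0.07,0,0,-0.035,0],[0.07,0,0,-0.035,0],[0.07,0,0,-0.035,0],[0.07,0,0.0,0,0]]]' | grep -E "time|eef|contact|open|fing"
python3 -m handwheel '[[[0.07,0.0,-0.03,0,0],[0.07,0.0,-0.04,0,0],[0.07,0.0,-0.04,0,0],[0.07,0.0,-0.04,0,0],[0.07,0,0,0,0]]]' | grep -E "time|eef|contact|open|fing"
python3 - <<'E'
from tilt import *
a=viewer.read_camera("side")[90:240,200:400]; b=viewer.read_camera("top")[90:240,170:370]
for n in("mug","honey_jar","spice_jar"):
    d=viewer.pinpoint("top",n); print(n,[onz("top",e["xy"][0]*512,e["xy"][1]*384,0).round(3) for e in d[:1]])
cv2.imwrite("pics/final.png",np.hstack([cv2.resize(a,(400,300)),cv2.resize(b,(400,300))]))
plan([.6,0,.3])
E
```

```text
time: 28.3
eef_pos: [0.6085, -0.0015, 0.3213]
contact_force: [0.6, -0.7, 2.0]
opening: 0.819
finger_force: 0.0
time: 28.72
eef_pos: [0.4493, -0.0047, 0.3092]
contact_force: [0.0, -0.4, -0.7]
opening: 0.821
finger_force: 0.0
mug [array([0.75 , 0.126, 0.   ])]
honey_jar []
spice_jar [array([ 0.741, -0.114,  0.   ])]
t 28.97 pos [ 0.4564 -0.0058  0.3112] yaw 91.7 q6 -0.27 spin -0.00 shift mm [  1.4 143.6  11.4] F [ 0.73 -0.7  -1.48] T [-0.001 -0.012  0.031] open 70.1mm ff 0.0
```

View pics/final.png

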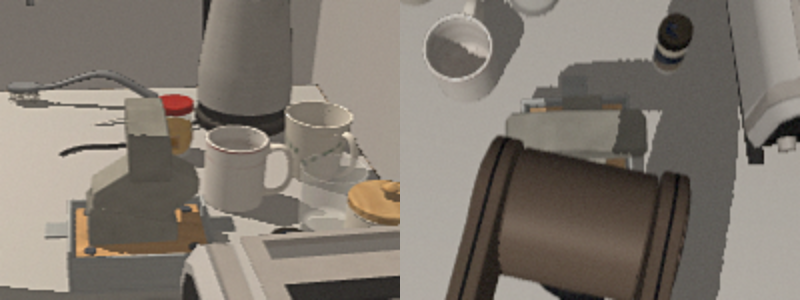

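The long offcut lies flat across the crest (side crop (147,125), top crop (575,132)), standing free. The mug, jars and press are in place, so I hand in.

```bash
python3 -c "
from plant import sign_off
print(sign_off())"
```

```text
the job is handed in; nothing more can be done
None
```

The job is handed in at about 29 s: the wedge sits flush on the base, the long offcut balances free across its crest, and the mug and jars look undisturbed (the honey jar checked by eye only).

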